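# Clear the trimmer and draw the bath brush out of the organiser

### The arm

A 6-joint arm with a two-finger parallel gripper is mounted at the origin on the work surface. World frame = base frame: x ahead of the robot, y to its left, z up, the work surface at z = 0. Lengths are in m, angles in rad, forces in N, time in s.
With the tool pointing down it reaches from about 0.225 to 0.875 m from the base axis. Payload 3.4 kg.
Tool frame: the origin (TCP) lies on the centre line of the jaws, within the pads' length; the fingertips stand 22 mm ahead of it and the grasp point (between the pads) lies 3 mm ahead of it; z points along the fingers, y is the line along which they close (so a half turn about z gives the same grasp; the last joint's range is limited). The gripper opens to 85 mm and grips with 20 to 120 N. Pads are 22 mm wide; open, the fingers measure 114 mm over their backs; the gripper's body (76 mm by 85 mm) begins 54 mm behind the grasp point. The pads swing forward as they close: fully open they stand 13 mm farther back than shut.
Start: joints at [-1.232, 0.276, 1.505, -0, 1.361, -0.121], TCP at [0.255, -0.515, 0.253] pointing down, gripper open.
Joint ranges: [-2.89, 2.89], [-0.75, 2.08], [0.22, 2.7], [-1.18, 4.32], [0.11, 2.71], [-2.7, 2.7]. Speed limits (rad/s): [2.57, 2.57, 3.14, 3.14, 3.14, 3.14].

### API

Orientations are given as a unit quaternion [w, x, y, z].
In Python, from rig import manip gives the robot as it stands.
- The arm moves only by the shell command python3 steer.py 'ROWS' [OPENING] [FORCE]. ROWS is a JSON list of rows, 1 to 5 of them, each an object with the fields d (a list: dx, dy, dz in m), twist (a turn about the tool's z in rad); a field left out counts as zero; each row shifts and turns the commanded pose from where the row before left it, along the tool's axes as they then stand; what a row does not reach is not made up. A row lasts 1/12 s, in which the tool goes at most 0.0417 m and 0.125 rad, less where a joint would pass 70% of its speed; a pose out of reach is approached as far as the arm can. OPENING is the finger opening in m, set as the command begins (- or left out keeps the last). The fingers move at their own pace and stop on an object; FORCE is the grip in N (left out, the last holds). Time passes only in rows, so rows that do not move let the fingers close. It prints the time, the measured TCP pose, the force, the opening and the grip force at its end. Input that does not fit is refused with a message, and nothing moves.
- manip.get_state(): the state, without advancing time (a new reading comes with each control period).
- manip.get_image(name): name is "scene" or "top"; returns a dict with "img" (480x640x3 uint8, red, green, blue), "camera_matrix" (3x3 intrinsics, pixels), "k1" (the pictures are not rectified: a ray, as slopes to the right and down, at radius r is drawn at 1 + k1 r^2 times it, then the intrinsics apply), "T" (4x4, takes a point from camera to world coordinates). Camera axes: x right, y down, z forward; pixel columns grow to the right and rows downward; lengths in m; the calibration is good to about 2 mm. A picture is of the moment at which its call begins. There is no depth.
- manip.sign_off(): hands the job in; it is judged then, once.
The state is a dict: "clock": time; "qpos": joint angles; "qd": joint speeds; "effort": joint torques, N m; "position": TCP position; "ee_rot": TCP orientation; "contact_force": force on the tool from outside, world axes, zero at the start; "moment": the same for the moment, N m; "width": finger opening in m; "gripper_force": force on a finger pad.
Only numpy, scipy, OpenCV 4.12 (cv2) and the standard library are available. Lean on these libraries where they do the work, as an engineer would, in place of code of your own. Each camera call takes 0.05 s, during which the arm holds its last target. There are 200 camera calls.

### The job

The beard trimmer is lying across the open top of the white organiser: lift it off and lay it level and centred in its narrow raised cradle, between the two lips, without dropping it. Then take the long wooden bath brush by its handle, tip it and draw it out through the organiser's opening, which is shorter than the brush, and finish still holding the whole brush still in the air, a hand's breadth clear above the organiser's top. Do not let go of the brush at the end, and leave the other things on the counter where they are.

Things in the scene. Friction and masses are not known exactly. Their poses are not given: they have to be found in the camera images.
- organiser: White laminate organiser fixed to the counter: shallow box 282 (x) x 132 (y) x 60 mm high, walls 6 mm. Origin: centre of its underside; z up. Inside: floor at z 6, x -135 to 135, y -60 to 60 mm. A fixed 6 mm top plate (z 54 to 60) leaves one opening, x -75 to 115, y -60 to 60 mm: a 60 mm deep covered pocket at the -x end (nearer the robot), a 20 mm one at the +x end.
- trimmer: Matte black beard trimmer, a bar 165 (x, long) x 38 (y) x 34 mm high, about 0.2 kg, centre of mass at the middle. Origin: centre of its underside; blade at +x. At the start it bridges the organiser's opening, lying across it on the top of the two long walls. Which way its blade points in the cradle does not matter.
- cradle: Trimmer cradle fixed to the counter: aluminium foot 75 x 85 x 8 mm, a post, and a narrow grey saddle. The trimmer's length goes along the cradle's x. Origin: centre of its underside; z up. Saddle top flat at z 60 mm, only 50 mm long (x); lips 6 mm high, 6 mm thick along both sides (|y| 22 to 28 mm) leave 44 mm between them.
- brush: Wooden bath brush, 230 (x) x 16 mm thick, 0.09 kg. Handle: bar 20 mm wide, x -75 to 115. Round flat head 46 mm across, centred at x -92. Origin: centre of its underside. Starts flat on the organiser's floor about along its x, head in the pocket nearer the robot, handle end near or under the far plate: slide it towards the robot before tipping the handle up.
- brush_head_end (a point): Head end of the brush: brush x -115 mm, half way up its thickness.
- brush_handle_end (a point): Handle end of the brush: brush x +115 mm, half way up its thickness.
- cup: Bystander: grey ceramic cup, 76 mm across, 95 mm high, upright. Origin: centre of its underside.
- round_mirror: Bystander: round stainless steel hand mirror lying flat, disc 120 mm across, 10 mm thick, handle 18 mm wide reaching to x -160 mm. Origin: underside of the disc's centre.
- guard_comb: Bystander: clear plastic guard comb, about 46 x 40 x 18 mm, six teeth to +x. Origin: centre of its underside.
- soap_bottle: Bystander: amber soap bottle, 60 mm across, 160 mm high. Origin: centre of its underside.
- cream_jar: Bystander: white cream jar with a metal cap, 60 mm across, 50 mm high. Origin: centre of its underside.
- nail_brush: Bystander: wooden nail brush, 85 x 35 x 28 mm. Origin: centre of its underside.

How it is judged:
By the outcome, as a careful person would: the job done as asked, in the order asked, and still so for the second after the job is handed in, while the arm keeps its last pose, push and grip.
It also fails if it takes over 54 s, if anything falls off the work surface, if the arm or the gripper's body presses on something with over 40 N, if the wrist force passes 120 N, or if a joint passes its speed limit or range.

## Working session

There is one attempt and no reset: what is moved stays moved. The work goes in short steps, Python scripts to look and compute and a shell command to move; the robot and the scene stay as the last step left them, time stands still between calls to the robot, and variables do not carry over. Pictures are saved under pics/ and viewed, at most 12 in all, crops included, and the job is handed in when it is done.

```bash
ls; mkdir -p pics
cat > h.py <<'E'
import numpy as np, cv2
from rig import manip
def snap(name,fn):
    d=manip.get_image(name); np.savez('pics/%s.npz'%fn,**{k:d[k] for k in d}); cv2.imwrite('pics/%s.png'%fn,d['img'][:,:,::-1]); return d
def load(fn): return np.load('pics/%s.npz'%fn)
def w(d,uv,z):
    K=d['camera_matrix'];T=d['T'];dist=np.array([float(d['k1']),0,0,0])
    p=cv2.undistortPoints(np.array(uv,float).reshape(-1,1,2),K,dist).reshape(-1,2)
    r=np.c_[p,np.ones(len(p))]@T[:3,:3].T; o=T[:3,3]
    return o+r*((z-o[2])/r[:,2])[:,None]
def pix(d,P):
    T=np.linalg.inv(d['T']);return cv2.projectPoints(np.array(P,float).reshape(-1,3),cv2.Rodrigues(T[:3,:3])[0],T[:3,3],d['camera_matrix'],np.array([float(d['k1']),0,0,0]))[0].reshape(-1,2)
E
python3 - <<'E'
from h import *
for n in ('scene','top'):
    d=snap(n,n+'0'); print(n,d['T'].round(3).tolist(),d['camera_matrix'].round(1).tolist(),d['k1'])
print(manip.get_state())
E
```

```text
pics
rig.py
steer.py
scene [[0.678, 0.545, -0.494, 1.262], [0.735, -0.51, 0.446, -0.653], [-0.009, -0.665, -0.746, 1.09], [0.0, 0.0, 0.0, 1.0]] [[552.7, 0.0, 318.1], [0.0, 552.7, 236.2], [0.0, 0.0, 1.0]] -0.14948877236239605
top [[0.003, -0.997, 0.077, 0.493], [-1.0, -0.004, -0.014, -0.017], [0.015, -0.077, -0.997, 1.443], [0.0, 0.0, 0.0, 1.0]] [[527.2, 0.0, 314.3], [0.0, 527.2, 244.5], [0.0, 0.0, 1.0]] -0.10481774988891303
{'clock': 0.1, 'qpos': array([-1.23200502e+00,  2.76530369e-01,  1.50601386e+00, -1.18132015e-05,
        1.36069890e+00, -1.21015545e-01]), 'qd': array([ 0.00112673, -0.00073759, -0.00081069,  0.00082621,  0.00140704,
       -0.00045438]), 'effort': array([ 2.18558343e-03, -4.17698729e+01, -2.46404850e+01, -6.09523909e-05,
        5.82788882e-03, -1.85386874e-06]), 'position': array([ 0.25500755, -0.51487134,  0.25252405]), 'ee_rot': array([-8.19726546e-04,  9.73687794e-01,  2.27884619e-01, -9.54228434e-05]), 'contact_force': array([ 0.30265137,  0.42753561, -0.21750141]), 'moment': array([-0.01625637, -0.02300704, -0.02431962]), 'gripper_force': 0.0, 'width': 0.08510440680527911}
```

View pics/top0.png

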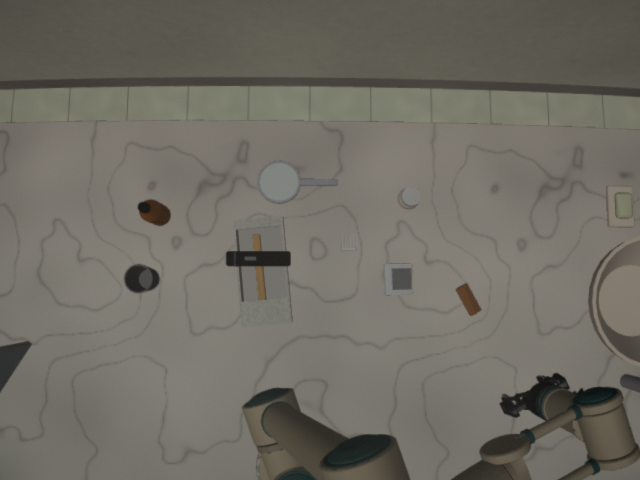

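View pics/scene0.png

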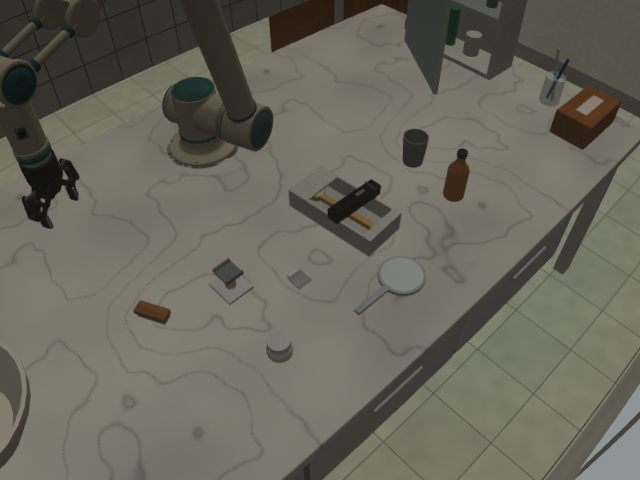

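The top view shows the organiser around (265,270) with the trimmer across it at (258,258). The brush handle runs from (257,235) to (262,298), and the cradle is at (399,279). I'll enlarge these.

Run:
```python
import cv2,numpy as np
i=cv2.imread('pics/top0.png')
a=cv2.resize(i[208:333,220:300],None,fx=4.8,fy=4.8,interpolation=cv2.INTER_CUBIC)  #384x600
b=cv2.resize(i[250:310,375:425],None,fx=8,fy=8,interpolation=cv2.INTER_CUBIC) #400x480
c=np.zeros((600,800,3),np.uint8);c[:600,:384]=a;c[:480,400:]=b
c=np.clip(c*1.4,0,255).astype(np.uint8)
cv2.imwrite('pics/c1.png',c)
i=cv2.imread('pics/scene0.png')
a=cv2.resize(i[160:260,280:410],None,fx=6,fy=6,interpolation=cv2.INTER_CUBIC)
cv2.imwrite('pics/c2.png',np.clip(a*1.4,0,255).astype(np.uint8))
```

```text
(no output)
```

View pics/c1.png

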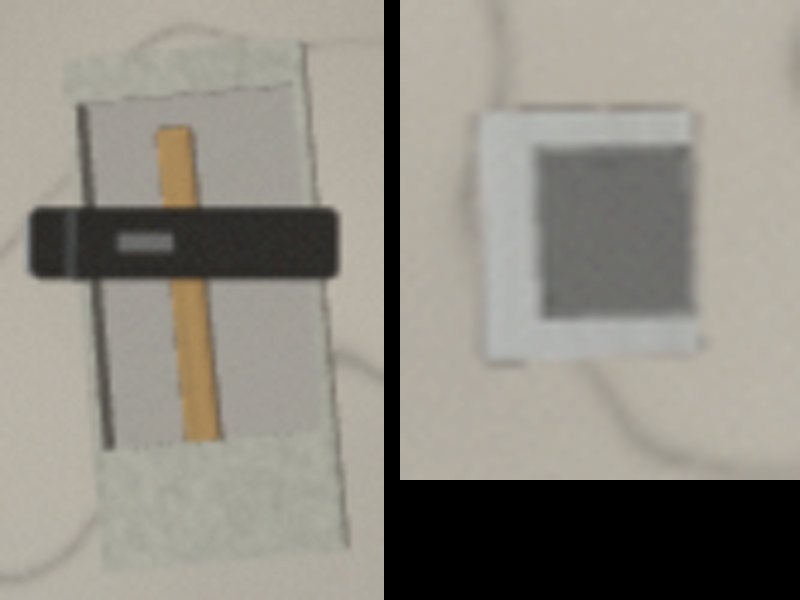

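View pics/c2.png

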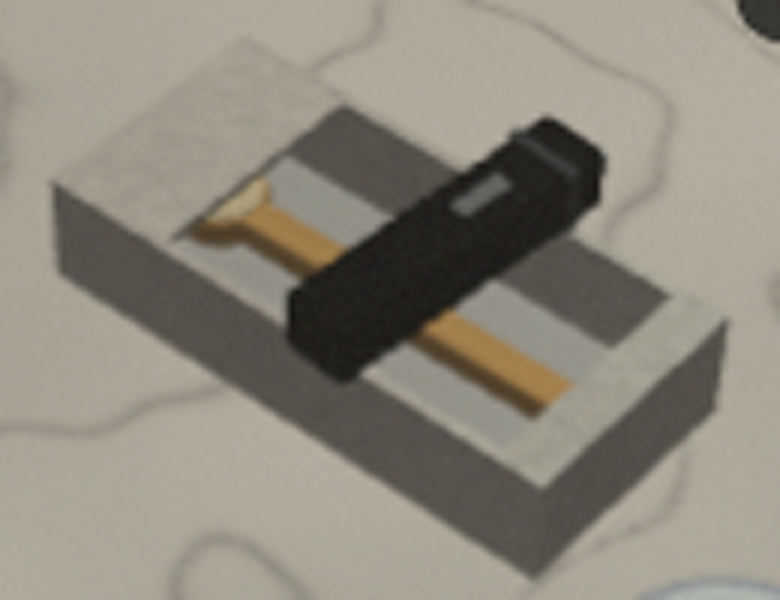

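Run:
```python
from h import *
d=load('top0'); s=load('scene0')
L=lambda P:[((x+.5)/4.8-.5+220,(y+.5)/4.8-.5+208) for x,y in P]
R=lambda P:[((x-400+.5)/8-.5+375,(y+.5)/8-.5+250) for x,y in P]
S=lambda P:[((x+.5)/6-.5+280,(y+.5)/6-.5+160) for x,y in P]
def show(n,d,uv,z):
    p=w(d,uv,z)[:,:2]; e=np.diff(np.r_[p,p[:1]],axis=0)
    print(n,'c',p.mean(0).round(4),'pts',p.round(4).tolist(),'len',np.hypot(*e.T).round(3),'ang',np.degrees(np.arctan2(e[:,1],e[:,0])).round(1))
show('orgtop',d,L([(65,62),(302,42),(348,548),(105,570)]),.06)
show('opening',d,L([(82,103),(292,86),(325,430),(108,447)]),.06)
show('trim',d,L([(30,207),(338,207),(338,278),(30,278)]),.094)
show('brush',d,L([(157,128),(190,127),(220,438),(185,440)]),.022)
show('foot',d,R([(480,110),(692,107),(700,355),(488,362)]),.008)
show('saddle',d,R([(537,148),(692,147),(693,316),(542,318)]),.066)
show('orgtopS',s,S([(53,183),(245,38),(728,320),(543,487)]),.06)
show('trimS',s,S([(290,290),(342,382)]),.07)
show('brushS far end',s,S([(540,412),(572,385),(245,195)]),.022)
```

```text
orgtop c [0.53   0.0993] pts [[0.6626, 0.1776], [0.6742, 0.0472], [0.3978, 0.0202], [0.3852, 0.1521]] len [0.131 0.278 0.133 0.279] ang [ -84.9 -174.4   95.4    5.3]
opening c [0.5508 0.1012] pts [[0.64, 0.1679], [0.6498, 0.0525], [0.4617, 0.0331], [0.4519, 0.1512]] len [0.116 0.189 0.118 0.189] ang [ -85.1 -174.1   94.8    5.1]
trim c [0.5618 0.1078] pts [[0.5804, 0.1904], [0.5811, 0.0257], [0.5432, 0.0254], [0.5424, 0.1898]] len [0.165 0.038 0.164 0.038] ang [ -89.7 -179.6   90.3    0.9]
brush c [0.5429 0.112 ] pts [[0.63, 0.1304], [0.6307, 0.1117], [0.4561, 0.0931], [0.4549, 0.1127]] len [0.019 0.176 0.02  0.176] ang [ -88.  -173.9   93.6    5.8]
foot c [ 0.5114 -0.2676] pts [[0.5534, -0.23], [0.5546, -0.303], [0.4699, -0.3051], [0.4675, -0.2322]] len [0.073 0.085 0.073 0.086] ang [ -89.  -178.6   91.9    1.5]
saddle c [ 0.511 -0.266] pts [[0.5385, -0.2401], [0.5389, -0.2914], [0.4836, -0.2912], [0.4829, -0.2414]] len [0.051 0.055 0.05  0.056] ang [-89.5 179.9  90.8   1.3]
orgtopS c [0.5348 0.0964] pts [[0.4027, 0.0172], [0.3893, 0.1475], [0.6678, 0.1746], [0.6795, 0.0464]] len [0.131 0.28  0.129 0.278] ang [  95.8    5.6  -84.8 -174. ]
trimS c [0.5594 0.031 ] pts [[0.5321, 0.0417], [0.5866, 0.0203]] len [0.059 0.059] ang [-21.4 158.6]
brushS far end c [0.5635 0.1097] pts [[0.6269, 0.1028], [0.6254, 0.1247], [0.4383, 0.1017]] len [0.022 0.188 0.189] ang [  94.  -173.     0.3]
```

```bash
python3 steer.py '[{"twist": -0.1245}, {"twist": -0.1245}, {"twist": -0.1245}, {"twist": -0.1245}, {"twist": -0.1245}]' 0.085 40
python3 steer.py '[{"twist": -0.1245}, {"twist": -0.1245}, {"twist": -0.1245}, {"twist": -0.1245}]'
python3 steer.py '[{"d": [0.034, 0.017, 0]}, {"d": [0.034, 0.017, 0]}, {"d": [0.034, 0.017, 0]}, {"d": [0.034, 0.017, 0]}, {"d": [0.034, 0.017, 0]}]'
python3 steer.py '[{"d": [0.034, 0.017, 0]}, {"d": [0.034, 0.017, 0]}, {"d": [0.034, 0.017, 0]}, {"d": [0.034, 0.017, 0]}, {"d": [0.034, 0.017, 0]}]'
python3 steer.py '[{"d": [0.034, 0.017, 0]}, {"d": [0.034, 0.017, 0]}, {"d": [0.034, 0.017, 0]}, {"d": [0.034, 0.017, 0]}, {"d": [0.034, 0.017, 0]}]'
python3 steer.py '[{"d": [0.034, 0.017, 0]}, {"d": [0.034, 0.017, 0]}, {"d": [0.034, 0.017, 0]}, {}, {}]'
python3 -c "
from h import *
s=manip.get_state();q=s['ee_rot'];print(s['position'],2*np.degrees(np.arctan2(q[2],q[1])),s['qpos'])"
```

```text
clock: 0.52
position: [0.2551, -0.515, 0.2528]
ee_rot: [-0.001, 0.856, 0.518, 0.0]
contact_force: [-0.3, 0.1, 0.4]
width: 0.0846
gripper_force: 0.0
clock: 0.85
position: [0.2551, -0.515, 0.2528]
ee_rot: [-0.0, 0.702, 0.713, 0.0]
contact_force: [-0.9, 0.1, -0.7]
width: 0.0848
gripper_force: 0.0
clock: 1.27
position: [0.3387, -0.3427, 0.2529]
ee_rot: [-0.0, 0.704, 0.71, 0.0]
contact_force: [0.1, 0.7, 0.5]
width: 0.0856
gripper_force: 0.0
clock: 1.68
position: [0.4221, -0.1718, 0.2531]
ee_rot: [-0.0, 0.704, 0.71, -0.0]
contact_force: [1.1, 0.6, 0.2]
width: 0.0847
gripper_force: 0.0
clock: 2.1
position: [0.5055, -0.001, 0.253]
ee_rot: [-0.0, 0.704, 0.711, -0.0]
contact_force: [0.6, -0.3, -0.9]
width: 0.085
gripper_force: 0.0
clock: 2.52
position: [0.5555, 0.1012, 0.2523]
ee_rot: [-0.0, 0.702, 0.712, -0.001]
contact_force: [0.4, 0.1, -0.5]
width: 0.0847
gripper_force: 0.0
[0.55545885 0.10124928 0.25234336] 90.74917609859898 [ 5.72561949e-02  2.61672370e-01  1.52756725e+00 -3.07097883e-04
  1.35399440e+00  4.42469105e-02]
```

```bash
python3 steer.py '[{"d": [0.0066, 0.0066, 0.02]}, {"d": [0, 0, 0.035]}, {"d": [0, 0, 0.035]}, {"d": [0, 0, 0.035]}, {"d": [0, 0, 0.025]}]'
python3 steer.py '[{"d": [0, 0, 0.009]}, {}]'
python3 steer.py '[{}, {}, {}, {}, {}]' 0.02 40
python3 steer.py '[{}, {}, {}]' 
python3 -c "
from h import *
s=manip.get_state();q=s['ee_rot'];print(s['position'],2*np.degrees(np.arctan2(q[2],q[1])))
snap('scene','scene1')"
```

```text
clock: 2.93
position: [0.5594, 0.1045, 0.1005]
ee_rot: [-0.001, 0.704, 0.71, -0.002]
contact_force: [0.4, 0.2, -0.5]
width: 0.085
gripper_force: 0.0
clock: 3.1
position: [0.5596, 0.1048, 0.092]
ee_rot: [-0.002, 0.704, 0.71, -0.002]
contact_force: [-0.3, 0.5, -0.0]
width: 0.0855
gripper_force: 0.0
clock: 3.52
position: [0.5626, 0.1062, 0.0962]
ee_rot: [0.001, 0.704, 0.71, 0.001]
contact_force: [-1.1, -0.9, 4.2]
width: 0.0368
gripper_force: 41.2
clock: 3.77
position: [0.5626, 0.1062, 0.0962]
ee_rot: [0.001, 0.704, 0.711, 0.001]
contact_force: [-1.3, -0.8, 4.9]
width: 0.0373
gripper_force: 41.1
[0.5626074  0.10621899 0.09619241] 90.55606639904519
```

```bash
python3 steer.py '[{"d": [0, 0, -0.01]}, {"d": [0, 0, -0.02]}, {"d": [0, 0, -0.025]}, {"d": [0, 0, -0.025]}, {}]'
python3 steer.py '[{"d": [-0.02, -0.002, 0]}, {"d": [-0.03, -0.004, 0]}, {"d": [-0.035, -0.005, 0]}, {"d": [-0.035, -0.005, 0]}, {"d": [-0.035, -0.005, 0]}]'
python3 steer.py '[{"d": [-0.035, -0.005, 0]}, {"d": [-0.035, -0.005, 0]}, {"d": [-0.035, -0.005, 0]}, {"d": [-0.035, -0.005, 0]}, {"d": [-0.03, -0.004, 0]}]'
python3 steer.py '[{"d": [-0.025, -0.003, 0]}, {"d": [-0.02, -0.003, 0]}, {}, {}, {}]'
python3 -c "
from h import *
s=manip.get_state();q=s['ee_rot'];print(s['position'],2*np.degrees(np.arctan2(q[2],q[1])))
snap('scene','scene2')
i=cv2.imread('pics/scene2.png')[170:310,130:300];cv2.imwrite('pics/c3.png',cv2.resize(i,None,fx=4,fy=4,interpolation=2))"
```

```text
clock: 4.23
position: [0.5652, 0.1066, 0.1802]
ee_rot: [0.004, 0.704, 0.711, 0.004]
contact_force: [1.5, -0.6, -1.6]
width: 0.0372
gripper_force: 40.7
clock: 4.65
position: [0.5416, -0.05, 0.174]
ee_rot: [-0.0, 0.703, 0.711, -0.0]
contact_force: [1.5, -0.7, -1.1]
width: 0.0372
gripper_force: 40.6
clock: 5.07
position: [0.5191, -0.2213, 0.174]
ee_rot: [0.0, 0.704, 0.71, -0.0]
contact_force: [0.5, -0.4, -1.4]
width: 0.037
gripper_force: 40.6
clock: 5.48
position: [0.514, -0.2635, 0.1739]
ee_rot: [-0.001, 0.704, 0.71, 0.0]
contact_force: [-0.5, 0.5, -1.8]
width: 0.0371
gripper_force: 40.6
[ 0.51402027 -0.26345519  0.17389956] 90.52981673948813
```

View pics/c3.png

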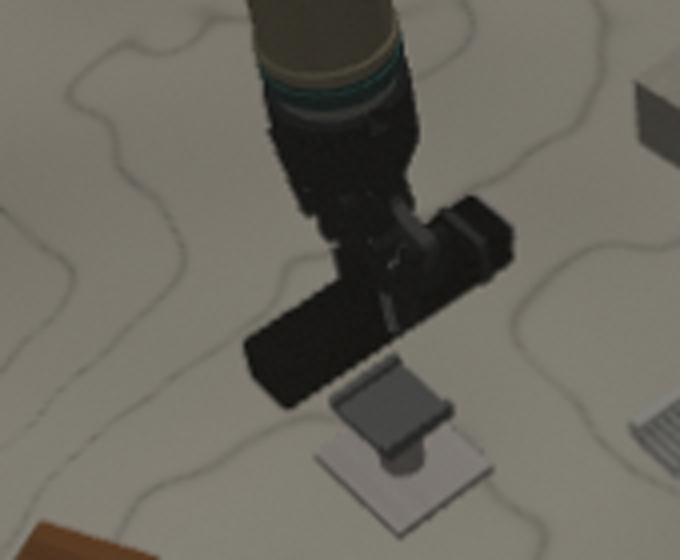

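The trimmer is held level across the cradle, and the saddle is seen at crop (393,405). I'll correct the remaining offset and lower it.

```bash
python3 steer.py '[{"d": [-0.0049, -0.002, 0], "twist": -0.008}, {"d": [0, 0, 0.025]}, {"d": [0, 0, 0.02]}, {"d": [0, 0, 0.015]}, {"d": [0, 0, 0.008]}]'
python3 steer.py '[{}, {}, {}]'
python3 -c "
from h import *
s=manip.get_state();q=s['ee_rot'];print(s['position'],2*np.degrees(np.arctan2(q[2],q[1])),s['contact_force'])
snap('top','top2')
snap('scene','scene3')
i=cv2.imread('pics/scene3.png')[190:310,150:290];a=cv2.resize(i,None,fx=4,fy=4,interpolation=2)[:,:560]
i=cv2.imread('pics/top2.png')[240:340,370:430];b=cv2.resize(i,None,fx=4,fy=4,interpolation=2)
c=np.zeros((480,800,3),np.uint8);c[:,:560]=a;c[:400,560:]=b;cv2.imwrite('pics/c4.png',np.clip(c*1.6,0,255).astype(np.uint8))"
```

```text
clock: 5.95
position: [0.5114, -0.2677, 0.1044]
ee_rot: [-0.002, 0.7, 0.714, -0.0]
contact_force: [0.0, 1.3, -2.1]
width: 0.037
gripper_force: 40.5
clock: 6.2
position: [0.5133, -0.2695, 0.1074]
ee_rot: [0.001, 0.701, 0.713, 0.0]
contact_force: [0.1, -0.8, -1.4]
width: 0.0372
gripper_force: 40.5
[ 0.51331212 -0.26946783  0.10740781] 91.03755308377245 [ 0.1489928  -0.75440063 -1.38867472]
```

View pics/c4.png

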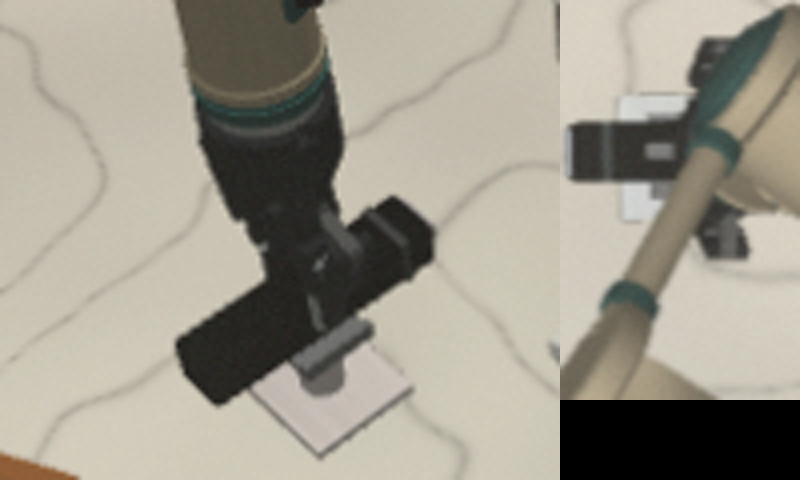

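The trimmer is above the saddle between the lips (crop 340,350), about 11 mm up. I'll lower it gently.

```bash
python3 steer.py '[{"d": [0.001, -0.0013, 0.004]}, {"d": [0, 0, 0.004]}, {"d": [0, 0, 0.002]}, {}, {}]'
python3 steer.py '[{"d": [0, 0, 0.0015]}, {}, {}]'
```

```text
clock: 6.72
position: [0.511, -0.2682, 0.0962]
ee_rot: [-0.0, 0.701, 0.713, -0.0]
contact_force: [0.5, 0.6, -0.5]
width: 0.0373
gripper_force: 40.7
clock: 6.97
position: [0.511, -0.2682, 0.0962]
ee_rot: [0.0, 0.701, 0.713, -0.0]
contact_force: [-2.3, 1.6, 7.8]
width: 0.0368
gripper_force: 41.7
```

```bash
python3 steer.py '[{}, {}, {}, {}]' 0.06
python3 steer.py '[{"d": [0, 0, -0.01]}, {"d": [0, 0, -0.02]}, {"d": [0, 0, -0.035]}, {"d": [0, 0, -0.035]}, {"d": [0, 0, -0.035]}]'
python3 steer.py '[{"d": [0.03, 0, -0.01]}, {"d": [0.04, 0, 0]}, {"d": [0.04, 0, 0]}, {"d": [0.04, 0, 0]}, {"d": [0.04, 0, 0]}]'
python3 steer.py '[{"d": [0.04, 0, 0]}, {"d": [0.04, 0, 0]}, {"d": [0.04, 0, 0]}, {}, {}]'
python3 -c "
from h import *
s=manip.get_state();q=s['ee_rot'];print(s['position'],2*np.degrees(np.arctan2(q[2],q[1])),s['qpos'])
snap('top','top3')
snap('scene','scene4')
i=cv2.imread('pics/scene4.png')[200:310,170:280];a=cv2.resize(i,None,fx=4,fy=4,interpolation=2)
i=cv2.imread('pics/top3.png')[250:310,360:440];b=cv2.resize(i,None,fx=4.5,fy=4.5,interpolation=2)
i=cv2.imread('pics/top3.png')[208:333,220:300]
c=np.zeros((600,800,3),np.uint8);c[:440,:440]=a;c[:270,440:]=b;cv2.imwrite('pics/c5.png',np.clip(c*1.6,0,255).astype(np.uint8))"
```

```text
clock: 7.3
position: [0.5112, -0.2683, 0.0946]
ee_rot: [0.0, 0.701, 0.713, -0.0]
contact_force: [-0.2, 0.4, -0.2]
width: 0.0601
gripper_force: 0.0
clock: 7.72
position: [0.5109, -0.268, 0.2317]
ee_rot: [-0.0, 0.701, 0.713, -0.0]
contact_force: [0.2, 0.1, -0.2]
width: 0.0601
gripper_force: 0.0
clock: 8.13
position: [0.5075, -0.0767, 0.2407]
ee_rot: [0.001, 0.701, 0.713, 0.0]
contact_force: [1.6, 0.5, 0.1]
width: 0.0594
gripper_force: 0.0
clock: 8.55
position: [0.5055, 0.0438, 0.2405]
ee_rot: [0.0, 0.699, 0.715, 0.0]
contact_force: [-1.0, -0.7, -0.5]
width: 0.06
gripper_force: 0.0
[0.50547861 0.04375676 0.24046946] 91.26863979777222 [-5.06724229e-02  1.81633679e-01  1.66594584e+00 -2.93103664e-04
  1.29314024e+00 -7.27341471e-02]
```

View pics/c5.png

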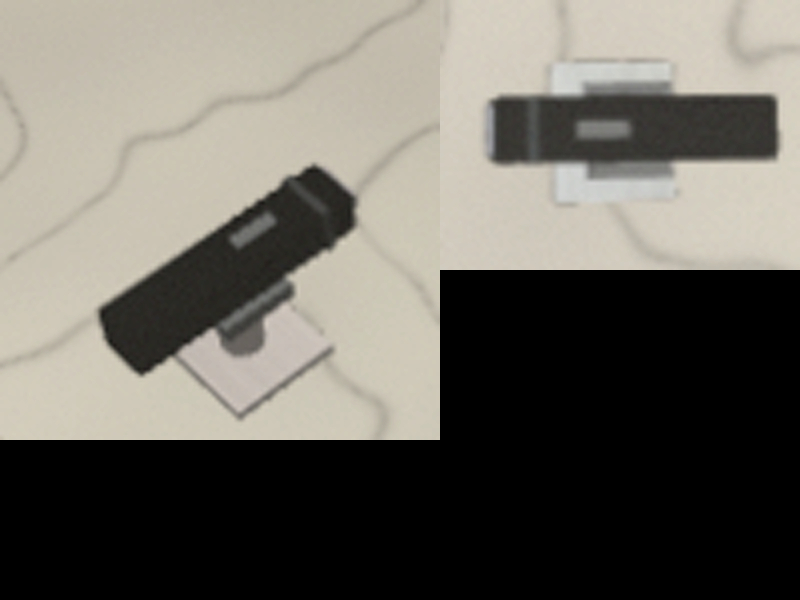

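The trimmer sits level and centred in the cradle, with equal lips visible above and below it at top-crop (630,88) and (630,170). Next is the brush.

```bash
python3 steer.py '[{"d": [0.019, 0.024, 0]}, {"d": [0.019, 0.024, 0]}, {"d": [0.019, 0.024, 0]}, {"d": [0.019, 0.024, 0]}, {"twist": 0.124}]' .044
python3 steer.py '[{"twist": 0.1243}, {"twist": 0.1243}, {"twist": 0.1243}, {"twist": 0.1243}, {"twist": 0.1243}]'
python3 steer.py '[{"twist": 0.1243}, {"twist": 0.1243}, {"twist": 0.1243}, {"twist": 0.1243}, {"twist": 0.1243}]'
python3 steer.py '[{"twist": 0.1243}, {"d": [0, 0, 0.03]}, {"d": [0, 0, 0.03]}, {}, {}]'
python3 -c "
from h import *
s=manip.get_state();q=s['ee_rot'];a=2*np.arctan2(q[2],q[1]);p=s['position'];e=np.array([.601,.118])-p[:2];c,s_=np.cos(a),np.sin(a);print(p,np.degrees(a),'dx',e@[c,s_],'dy',e@[s_,-c],s['qpos'])
d=snap('top','top4')
i=cv2.imread('pics/top4.png')[208:333,220:300]
cv2.imwrite('pics/c6.png',np.clip(cv2.resize(i,None,fx=4.8,fy=4.8,interpolation=2)*1.5,0,255).astype(np.uint8))"
```

```text
clock: 9.07
position: [0.6054, 0.1202, 0.2392]
ee_rot: [0.001, 0.745, 0.667, 0.002]
contact_force: [-0.3, -0.4, 0.2]
width: 0.0439
gripper_force: 0.0
clock: 9.48
position: [0.601, 0.1169, 0.2397]
ee_rot: [0.0, 0.914, 0.405, -0.0]
contact_force: [-0.3, -0.7, -0.9]
width: 0.0443
gripper_force: 0.0
clock: 9.9
position: [0.601, 0.1169, 0.2398]
ee_rot: [0.0, 0.994, 0.106, -0.0]
contact_force: [-0.4, 0.1, -1.3]
width: 0.0438
gripper_force: 0.0
clock: 10.32
position: [0.5997, 0.1175, 0.1785]
ee_rot: [0.0, 0.999, 0.047, -0.002]
contact_force: [0.8, -0.4, -0.1]
width: 0.0442
gripper_force: 0.0
[0.59970509 0.11745315 0.17849353] 5.411082028551058 dx 0.0013407105518973127 dy -0.0004222980515095551 [ 7.98629212e-02  3.79813476e-01  1.53965152e+00 -5.10321722e-04
  1.22627954e+00  1.55639140e+00]
```

```bash
python3 steer.py '[{"d": [0.0013, -0.0004, 0.03], "twist": -0.009}, {"d": [0, 0, 0.03]}, {"d": [0, 0, 0.03]}, {"d": [0, 0, 0.02]}, {"d": [0, 0, 0.02]}]'
python3 steer.py '[{"d": [0, 0, 0.01]}, {}, {}]'
python3 steer.py '[{"d": [0, 0, 0.006]}, {}, {}]'
python3 steer.py '[{}, {}, {}, {}, {}]' .005 30
```

```text
clock: 10.78
position: [0.6034, 0.1194, 0.0507]
ee_rot: [0.0, 0.999, 0.053, 0.002]
contact_force: [0.5, -1.1, 0.5]
width: 0.0441
gripper_force: 0.0
clock: 11.03
position: [0.6029, 0.1197, 0.041]
ee_rot: [0.0, 0.999, 0.053, 0.001]
contact_force: [-0.1, 0.1, 0.1]
width: 0.044
gripper_force: 0.0
clock: 11.28
position: [0.6043, 0.1201, 0.0365]
ee_rot: [-0.0, 0.999, 0.053, 0.003]
contact_force: [0.5, -0.6, 4.3]
width: 0.0443
gripper_force: 2.1
clock: 11.7
position: [0.6024, 0.1198, 0.035]
ee_rot: [0.0, 0.999, 0.053, 0.001]
contact_force: [-0.6, -0.8, 5.5]
width: 0.0192
gripper_force: 30.1
```

```bash
python3 steer.py '[{"d": [-0.0015, 0, 0]}, {"d": [-0.0015, 0, 0]}, {"d": [0, 0, -0.006]}, {"d": [0, 0, -0.008]}, {"d": [0, 0, -0.008]}]'
python3 steer.py '[{"d": [0, 0, -0.008]}, {"d": [0, 0, -0.008]}, {"d": [0, 0, -0.006]}, {}, {}]'
python3 -c "
from h import *
snap('scene','scene5')
i=cv2.imread('pics/scene5.png')[150:260,270:410];a=cv2.resize(i,None,fx=5,fy=5,interpolation=2)
cv2.imwrite('pics/c7.png',np.clip(a*1.5,0,255).astype(np.uint8))"
```

```text
clock: 12.12
position: [0.5972, 0.1196, 0.0556]
ee_rot: [0.0, 0.999, 0.053, -0.002]
contact_force: [0.1, -1.0, -0.2]
width: 0.0188
gripper_force: 29.3
clock: 12.53
position: [0.599, 0.1197, 0.0783]
ee_rot: [-0.0, 0.999, 0.053, 0.001]
contact_force: [0.0, -0.6, -1.0]
width: 0.0188
gripper_force: 29.4
```

View pics/c7.png

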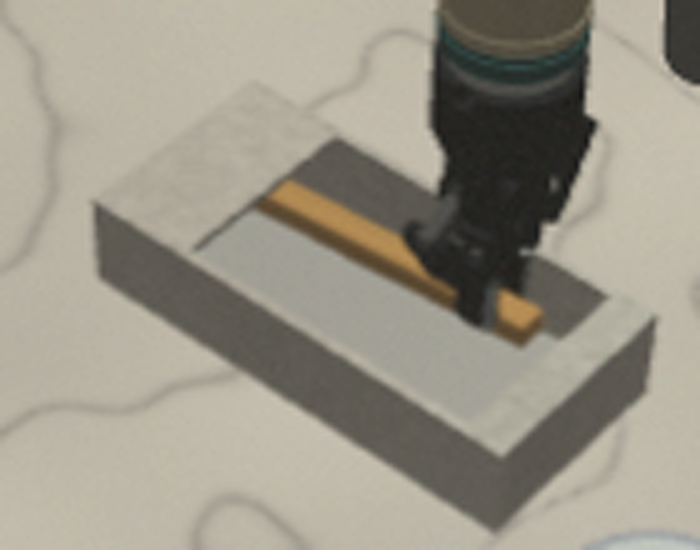

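The brush is gripped near its end (crop 480,300). The handle is rising clear of the far plate, and the head is still under the pocket. I'll keep lifting.

```bash
python3 steer.py '[{"d": [0, 0, -0.008]}, {"d": [0, 0, -0.008]}, {"d": [0, 0, -0.008]}, {}, {}]'
python3 steer.py '[{"d": [0, 0, -0.008]}, {"d": [0, 0, -0.008]}, {"d": [0, 0, -0.006]}, {}, {}]'
python3 -c "
from h import *
print(manip.get_state()['moment'])
snap('scene','scene6')
i=cv2.imread('pics/scene6.png')[150:260,270:410];a=cv2.resize(i,None,fx=5,fy=5,interpolation=2)
cv2.imwrite('pics/c8.png',np.clip(a*1.5,0,255).astype(np.uint8))"
```

```text
clock: 13.0
position: [0.5996, 0.1198, 0.1028]
ee_rot: [-0.0, 0.999, 0.053, 0.001]
contact_force: [0.5, 0.2, -0.4]
width: 0.0189
gripper_force: 29.4
clock: 13.42
position: [0.5994, 0.1197, 0.1247]
ee_rot: [-0.0, 0.999, 0.053, 0.001]
contact_force: [1.2, -0.6, -1.9]
width: 0.0192
gripper_force: 29.4
[ 0.04701038 -0.26353355  0.00176686]
```

View pics/c8.png

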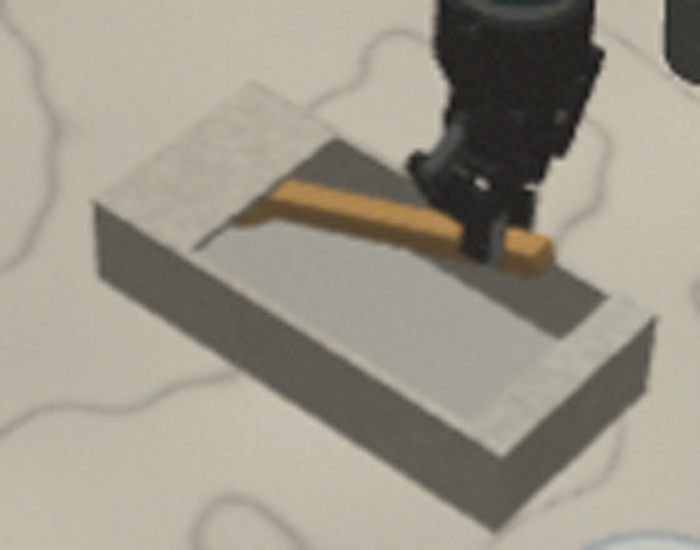

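The brush is tipped about 22°, with the handle end above the far plate (crop 540,250) and the head neck at the pocket edge (crop 250,210). I'll draw it along its axis towards +x.

```bash
python3 steer.py '[{"d": [0.008, 0, -0.002]}, {"d": [0.01, 0, -0.003]}, {"d": [0.01, 0, -0.003]}, {"d": [0.01, 0, -0.003]}, {}]'
python3 steer.py '[{"d": [0.01, 0, -0.003]}, {"d": [0.01, 0, -0.003]}, {"d": [0.01, 0, -0.003]}, {}, {}]'
python3 -c "
from h import *
print(manip.get_state()['moment'])
snap('scene','scene7')
i=cv2.imread('pics/scene7.png')[150:260,270:410];a=cv2.resize(i,None,fx=5,fy=5,interpolation=2)
cv2.imwrite('pics/c9.png',np.clip(a*1.5,0,255).astype(np.uint8))"
```

```text
clock: 13.88
position: [0.6393, 0.1238, 0.1352]
ee_rot: [-0.0, 0.999, 0.053, 0.002]
contact_force: [1.5, -0.2, -0.2]
width: 0.0193
gripper_force: 29.5
clock: 14.3
position: [0.6659, 0.1268, 0.1433]
ee_rot: [0.0, 0.999, 0.053, -0.001]
contact_force: [0.3, -0.3, -0.4]
width: 0.0191
gripper_force: 29.5
[ 0.02135041 -0.04819337 -0.01162775]
```

View pics/c9.png

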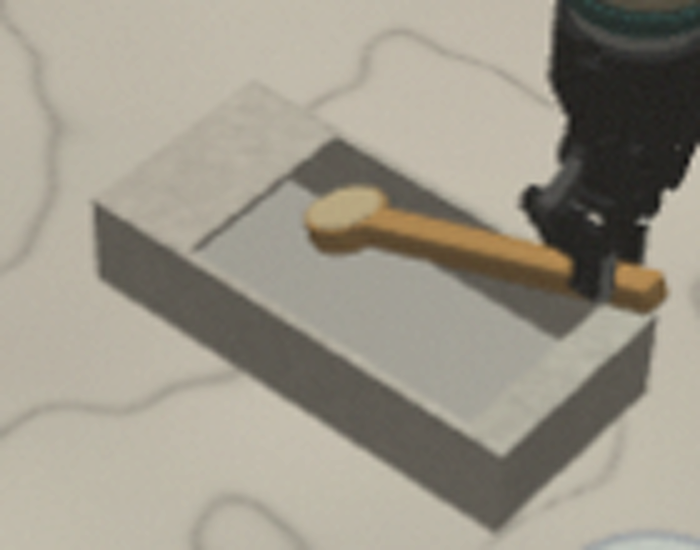

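The head is fully out of the pocket (crop 345,210), so I can lift straight up with a firmer grip.

```bash
python3 steer.py '[{}, {"d": [0, 0, -0.008]}, {"d": [0, 0, -0.015]}, {"d": [0, 0, -0.02]}, {"d": [0, 0, -0.025]}]' - 50
python3 steer.py '[{"d": [0, 0, -0.025]}, {"d": [0, 0, -0.025]}, {"d": [0, 0, -0.025]}, {"d": [0, 0, -0.025]}, {"d": [0, 0, -0.02]}]'
python3 steer.py '[{"d": [-0.01, 0, -0.015]}, {"d": [-0.015, 0, -0.01]}, {"d": [-0.015, 0, -0.005]}, {"d": [-0.01, 0, 0]}, {}]'
python3 steer.py '[{}, {}, {}, {}, {}]'
python3 -c "
from h import *
snap('scene','scene8')
s=manip.get_state();print(s['qd'])"
```

```text
clock: 14.77
position: [0.6648, 0.1267, 0.2115]
ee_rot: [0.0, 0.999, 0.053, -0.002]
contact_force: [-1.1, -0.3, -0.5]
width: 0.0184
gripper_force: 53.4
clock: 15.18
position: [0.6658, 0.1268, 0.3348]
ee_rot: [0.0, 0.999, 0.053, 0.001]
contact_force: [0.7, -0.1, -0.5]
width: 0.0182
gripper_force: 53.4
clock: 15.6
position: [0.6137, 0.1215, 0.3629]
ee_rot: [0.0, 0.999, 0.053, -0.0]
contact_force: [0.7, 0.3, -0.8]
width: 0.018
gripper_force: 53.5
clock: 16.02
position: [0.617, 0.1216, 0.361]
ee_rot: [0.0, 0.999, 0.053, -0.0]
contact_force: [0.1, -0.1, -1.7]
width: 0.0178
gripper_force: 53.4
[ 0.00110709 -0.00572111 -0.00255012 -0.00067399 -0.00090202 -0.00025234]
```

View pics/scene8.png

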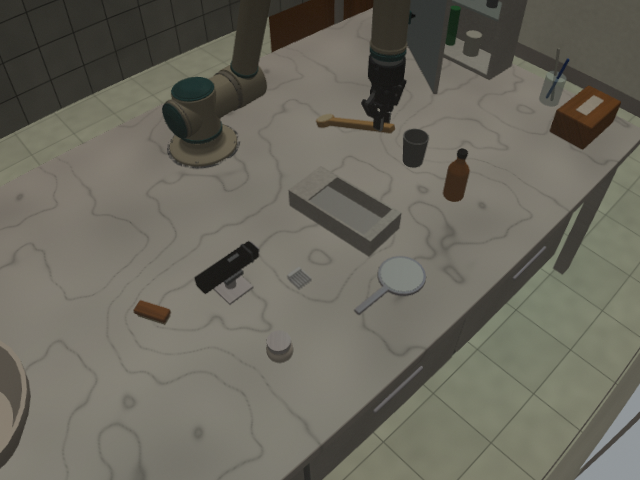

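The brush is held clear in the air, with its head at (323,122) and handle end at (390,127). The trimmer is in the cradle and the bystanders haven't moved. The finger opening is creeping slightly, so I'll check the hold.

```bash
python3 steer.py '[{}, {}, {}, {}, {}]' - 35
python3 steer.py '[{}, {}, {}, {}, {}]'
python3 steer.py '[{}, {}, {}, {}, {}]'
python3 -c "
from h import *
snap('scene','scene9')
f=lambda n:cv2.imread('pics/%s.png'%n)
for n in('scene8','scene9'):
    h=cv2.cvtColor(f(n)[90:150,300:410],cv2.COLOR_BGR2HSV);m=cv2.inRange(h,(8,90,60),(28,255,255));y,x=np.nonzero(m);print(x.min()+300,x.max()+300,y.min()+90,y.max()+90,x.mean(),y.mean(),len(x), y[x<x.min()+6].mean()+90,y[x>x.max()-6].mean()+90)"
```

```text
clock: 16.48
position: [0.6165, 0.1216, 0.3618]
ee_rot: [0.0, 0.999, 0.053, 0.0]
contact_force: [0.5, 0.3, -1.2]
width: 0.0183
gripper_force: 53.4
clock: 16.9
position: [0.6165, 0.1216, 0.3618]
ee_rot: [0.0, 0.999, 0.053, 0.0]
contact_force: [-0.4, 0.7, -1.3]
width: 0.0178
gripper_force: 53.4
clock: 17.32
position: [0.6165, 0.1216, 0.3618]
ee_rot: [0.0, 0.999, 0.053, 0.0]
contact_force: [-0.3, -0.2, -0.7]
width: 0.0186
gripper_force: 53.4
317 394 115 132 52.77045454545455 33.222727272727276 440 123.0 127.38095238095238
316 394 115 131 53.381057268722465 33.08810572687225 454 122.79166666666666 126.95121951219512
```

The hold is steady: the opening change was only sensor noise, and the brush didn't move between the two pictures. I'm handing in.

```bash
python3 -c "
from rig import manip
print(manip.sign_off())"
```

```text
the job is handed in; nothing more can be done
None
```

The job is handed in at about 17 s of the 54 s: the trimmer lies level and centred in its cradle, and the whole brush is held still an estimated 15–20 cm above the organiser's top, with the bystanders looking unmoved in the last picture.

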